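# Hang the pH electrode in the side-opening hook of its stand

## Robot

A 7-joint arm with a two-finger parallel gripper is mounted at the origin on a cart in front of the work surface, level with it; the furniture and walls round the work are solid. World frame = base frame: x ahead of the robot, y to its left, z up, the work surface at z = 0. Lengths are in m, angles in rad, forces in N, time in s.
With the tool pointing down it reaches from about 0.425 to 0.925 m from the base axis. Payload 6.8 kg.
Tool frame: the origin (TCP) lies between the finger pads; the fingertips stand 11 mm ahead of it and the grasp point (between the pads) lies 8 mm behind it; z points along the fingers, y is the line along which they close (so a half turn about z gives the same grasp; the last joint's range is limited). The gripper opens to 85 mm and grips with 20 to 120 N. Pads are 22 mm wide; open, the fingers measure 114 mm over their backs; the gripper's body (76 mm by 85 mm) begins 54 mm behind the grasp point. The pads swing forward as they close: fully open they stand 13 mm farther back than shut.
Start: joints at [1.035, 0.477, 0.022, 1.555, -0.011, 1.109, -0.083], TCP at [0.28, -0.614, 0.209] pointing down, gripper open.
Joint ranges: [-2.96, 2.96], [-0.34, 2.1], [-1.41, 1.46], [0.24, 2.44], [-1.37, 4.51], [0.17, 1.92], [-2.96, 2.96]. Speed limits (rad/s): [2.39, 2.39, 3.14, 3.14, 3.14, 3.14, 3.14].

## Interface

Orientations are given as a rotation vector (axis times angle).
In Python, from bench import r gives the robot as it stands.
- The arm moves only by the tool send_rows, never from a script. Its argument "deltas" is a list of rows, each an object of numbers: "dx", "dy", "dz": the shift along the world's x, y, z in mm; "rx", "ry", "rz": the turn, a rotation vector about the world's x, y, z in degrees. A call has 1 to 5 rows; each row is the pose to reach, as a shift and turn from the pose commanded when the call began; what a row does not reach only later rows make up. A row lasts 1/12 s, in which the tool goes at most 41.7 mm and 7.16 degrees, less where a joint would pass 70% of its speed; a pose out of reach is approached as far as the arm can. A call with a gripper value outside its range is refused whole. "jaw" is the finger opening in mm, from 0 to 85.4, set as the call begins (left out, the last holds). The fingers move at their own pace and stop on an object; "newtons" is the grip in N (left out, the last holds). Time passes only in rows, so rows that repeat a pose let the fingers close. It gives the time, the measured TCP pose, the force, the opening and the grip force at its end, in the units of the state.
- r.get_obs(): the state, without advancing time (a new reading comes with each control period).
- r.grab_frame(name): name is "scene" or "top" or "wrist"; returns a dict with "frame" (480x640x3 uint8, blue, green, red), "z_map" (480x640 float32, m along the optical axis (not along the pixel's ray), 0 where there is no reading), "vertical_fov" (degrees; the focal length in pixels is half the picture's height over the tangent of half this angle, whatever the lens; pixels are square), "cx", "cy" (the principal point, pixels), "xyz" and "orientation" of the camera in the world. Camera axes: x right, y down, z forward; pixel columns grow to the right and rows downward; lengths in m; the calibration is good to about 2 mm. A picture is of the moment at which its call begins.
- r.hand_in(): hands the job in; it is judged then, once.
The state is a dict: "clock": time; "joints": joint angles; "qvel": joint speeds; "tau": joint torques, N m; "tcp_pos": TCP position; "orientation": TCP orientation; "contact_force": force on the tool from outside, world axes, zero at the start; "moment": the same for the moment, N m; "grip_width": finger opening in m; "gripper_force": force on a finger pad.
Only numpy, scipy, OpenCV 4.12 (cv2) and the standard library are available. Lean on these libraries where they do the work, as an engineer would, in place of code of your own. Each camera call takes 0.05 s, during which the arm holds its last target. There are 200 camera calls.

## Task

Draw the blue-headed glass electrode straight up out of its storage tube and hang it on the electrode stand: keeping it upright, bring its glass stem in from the side through the open mouth of the white C-shaped hook, lower it, still held, until its rubber collar is fully down in the round seat, and let go. The hook was clamped by hand and stands a little off its usual place, so feel gently for the back of its slot and for the seat and never force the fragile glass. Leave the beaker under the hook, the wash bottle and the flask where they stand.

Things in the scene. Friction and masses are not known exactly. Their poses are not given: they have to be found in the camera images.
- electrode: pH electrode, loose, about 90 g, 178 mm long, upright in the tube, collar on its rim. Fragile clear glass stem 12 mm across, 110 mm long, round tip; black rubber collar 26 mm across, 8 mm thick, lower edge chamfered 1.5 mm; blue round head 18 mm across, 46 mm long; black cap 15 mm across, 14 mm long. No cable. Origin at the glass tip, z up the stem; round, so yaw means nothing
- electrode_head (a point): where to grip the electrode: on its axis, in the blue head, 145 mm above the glass tip, 27 mm above the top of the collar and 35 mm above the collar's underside; 33 mm of head and cap stand above it
- electrode_collar (a point): on the electrode's axis at the underside of the rubber collar, 110 mm above the glass tip
- electrode_tip (a point): lowest point of the electrode's glass stem
- storage_tube: clear upright storage tube, 25 mm outside, 17 mm inside, on a round grey foot 72 mm across; heavy, does not move. Origin at the centre of its underside, on the bench
- tube_rim (a point): centre of the storage tube's mouth, 125 mm above the bench; the glass stem reaches 110 mm down into it
- stand: electrode stand, heavy, does not move: grey base plate 185 x 112 x 10 mm from x = -65 to +120 mm, steel rod 13 mm across and 235 mm high at x = +98 mm, cross clamp 30 x 32 x 36 mm on the rod and through it a 10 mm bar along x, ending in the white C-shaped hook. z up; the hook's mouth opens toward the stand's -x, so the stem enters travelling along +x. Origin on the bench below seat_nominal
- seat_nominal (a point): NOMINAL centre of the floor of the hook's seat, 205 mm above the bench, fixed to the stand (axes as the stand's). The clamp was set by hand: the real hook lies up to 10 mm nearer to or farther from the rod (x) and up to 8 mm higher or lower than this, not measured; sideways (y) it is true. The hook is rigid and level, does not yield to touch, and glass pressed on it with over 20 N breaks
- hook_slot (a point): NOMINAL middle of the hook's mouth, 26 mm in front (-x) of seat_nominal, off by as much as it. HOOK: 47 mm across, top 6 mm above and bottom 7 mm below the seat's floor. Slot 16 mm wide, right through it, along x; flat back wall 8 mm behind the seat's centre, so the stem touches with its axis 2 mm behind it. From 28 to 45 mm in front of the seat's centre two lips flare to 36 mm
- hook_top (a point): NOMINAL centre of the hook's top face, 6 mm above seat_nominal, off by as much as it. SEAT: round recess 29 mm across, 6 mm deep, about the slot, open to the slot in front. The 26 mm collar drops into it and then cannot slide out sideways; until it drops, it rides on the hook's top. Nothing on the stand stands higher than 235 mm above the bench
- drip_beaker: small glass beaker 46 mm across, 59 mm high, loose on the stand's base plate under the hook; origin at the centre of its underside. The hanging electrode ends above it
- wash_bottle: white wash bottle with red cap and spout, 67 x 104 x 181 mm, loose bystander; origin at the centre of its underside
- flask: small conical glass flask, 64 mm across, 106 mm high, loose bystander; origin at the centre of its underside

How it is judged:
On the way, in this order (a step that is already met when the one before it is completed fails the run):
1. the electrode is drawn out of the storage tube, its tip clear above the rim (height (world z) of electrode_tip above 0.125 m), for 0.05 s.
2. the stem passes sideways through the hook's mouth, its tip below the hook (horizontal distance between electrode_collar and hook_slot below 0.012 m and height (world z) of electrode_tip below 0.185 m), for 0.05 s.
3. the collar is lowered onto the floor of the seat while the electrode is still held ((contact force between electrode and seat_floor_left above 0.1 N or contact force between electrode and seat_floor_right above 0.1 N) and contact force between the fingers and electrode above 0.5 N), for 0.1 s.
At the end, for the whole second after the job is handed in: the electrode hangs in the hook by itself, let go, at rest and upright (within 4 degrees), its collar down in the round seat and resting on the seat's floor at both sides of the slot (contact force between electrode and seat_floor_left above 0.02 N and contact force between electrode and seat_floor_right above 0.02 N and angle between electrode_collar's own z axis and vertical below 0.07 rad and linear speed of electrode below 0.02 m/s and contact force between the fingers and electrode below 0.05 N); the robot touches nothing.
It fails at once if the glass electrode is pressed against the stand with more than 20 N (contact force between electrode and stand above 20 N).
It fails at once if the glass electrode is pressed against the storage tube with more than 20 N (contact force between electrode and storage_tube above 20 N).
It fails at once if the electrode is tipped more than 25 degrees (angle between electrode_collar's own z axis and vertical above 0.44 rad).
It fails at once if the drip beaker, the wash bottle or the flask is pushed more than 12 mm (distance of any of drip_beaker, wash_bottle, flask from where it was at the start of the episode above 0.012 m).
It also fails if it takes over 54 s, if anything falls off the work surface, if the arm or the gripper's body presses on something with over 40 N, if the wrist force passes 120 N, or if a joint passes its speed limit or range.

## Working session

There is one attempt and no reset: what is moved stays moved. The work goes in short steps, Python scripts to look and compute and a tool call to move; the robot and the scene stay as the last step left them, time stands still between calls to the robot, and variables do not carry over. Pictures are saved under pics/ and viewed, at most 10 in all, crops included, and the job is handed in when it is done.

Besides the shell and the picture viewer there is one more tool, called as name(argument=value, ...) on one line, values as JSON. send_rows: Moves the arm, as the interface text tells. Its arguments: {"type":"object","properties":{"deltas":{"type":"array","items":{"type":"object","properties":{"dx":{"type":"number"},"dy":{"type":"number"},"dz":{"type":"number"},"rx":{"type":"number"},"ry":{"type":"number"},"rz":{"type":"number"}}}},"jaw":{"type":"number"},"newtons":{"type":"number"}},"required":["deltas"]}

```bash
mkdir -p pics; ls; cat > h.py <<'E'
import numpy as np, cv2
from scipy.spatial.transform import Rotation as R
from bench import r
def pts(f):
    h,w=f["z_map"].shape; F=h/2/np.tan(np.radians(f["vertical_fov"])/2)
    v,u=np.mgrid[:h,:w]; z=f["z_map"]
    c=np.stack([(u-f["cx"])/F*z,(v-f["cy"])/F*z,z],-1)
    return c@rot(f).T+np.array(f["xyz"])
def rot(f):
    o=np.array(f["orientation"]); return o if o.shape==(3,3) else R.from_rotvec(o).as_matrix()
def ray(f,u,v,zp):
    h=f["z_map"].shape[0];F=h/2/np.tan(np.radians(f["vertical_fov"])/2)
    d=rot(f)@np.array([(u-f["cx"])/F,(v-f["cy"])/F,1]);o=np.array(f["xyz"])
    return o+d*(zp-o[2])/d[2]
E
python3 - <<'E'
from h import *
for n in("scene","top"):
    f=r.grab_frame(n);cv2.imwrite(f"pics/{n}0.png",f["frame"]);np.savez(f"{n}0.npz",**f)
    print(n,f["xyz"],f["orientation"],f["vertical_fov"])
print(r.get_obs())
E
```

```text
pics
scene [-0.36431472  0.39919762  0.85207888] [-1.33391674  2.04571643 -1.06252174] 47.796971514458264
top [0.36298001 0.00553643 1.57530741] [-2.14682282  2.19833188 -0.13641705] 47.76276352168839
{'clock': 0.1, 'joints': array([ 1.03489805,  0.47771606,  0.02238435,  1.55635038, -0.01148409,
        1.10929894, -0.08311277]), 'qvel': array([ 1.35319260e-03, -1.32277115e-03, -4.67784998e-04, -3.20425240e-03,
        2.23006196e-05, -1.44237610e-03, -1.36073549e-03]), 'tau': array([ 5.13493156e-03, -5.97757316e+01,  1.61389802e+00, -2.81951880e+01,
        1.28333573e-02,  5.04910131e-03, -8.71995383e-07]), 'tcp_pos': array([ 0.27975907, -0.61367077,  0.20772563]), 'orientation': array([-3.06847379e+00, -6.66503993e-01,  7.79900017e-04]), 'contact_force': array([-0.45014743, -0.12492255, -0.3905269 ]), 'moment': array([-0.0287893 , -0.03434566,  0.03468117]), 'gripper_force': 0.0, 'grip_width': 0.08559696827041532}
```

View pics/scene0.png

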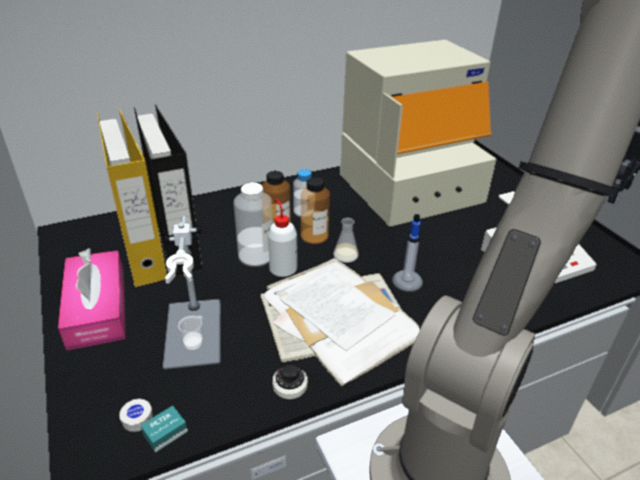

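View pics/top0.png

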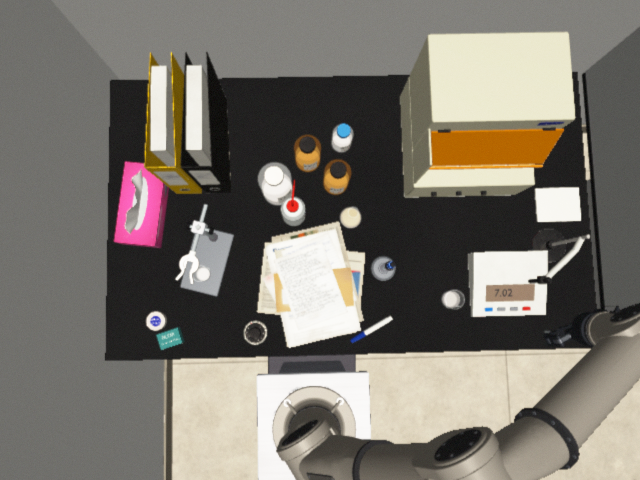

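The scene view shows the electrode in its tube at about (414,235) and the hook at (180,265). In the top view the blue head is at (390,266), the hook at (187,268), and the stand plate spans (182,290)–(233,232).

```bash
python3 - <<'E'
from h import *
T=dict(np.load("top0.npz"));S=dict(np.load("scene0.npz"))
P=pts(T);hsv=cv2.cvtColor(T["frame"],cv2.COLOR_BGR2HSV)
# base plate
m=(abs(P[...,2]-.01)<.008)&(hsv[...,2]>70)
box=np.zeros(m.shape,bool);box[220:305,170:245]=1
m=(m&box).astype(np.uint8);n,l,s,c=cv2.connectedComponentsWithStats(m)
k=1+np.argmax(s[1:,4]);cn=max(cv2.findContours((l==k).astype(np.uint8),0,2)[0],key=cv2.contourArea)
rc=cv2.minAreaRect(cn);b=cv2.boxPoints(rc);print("plate",s[k],rc)
W=np.array([ray(T,u,v,.01) for u,v in b])[:,:2];print(W,[np.linalg.norm(W[i]-W[i-1]) for i in range(4)])
# hook/bar/rod tops
for lo,hi in((.15,.19),(.19,.2),(.2,.205),(.205,.21),(.21,.215),(.215,.222),(.222,.23),(.23,.25)):
    q=box.copy();q[195:220,170:245]=1
    q&=(P[...,2]>lo)&(P[...,2]<hi); 
    if q.any(): print(lo,q.sum(),P[q].mean(0).round(4),P[q].min(0).round(3),P[q].max(0).round(3))
print("white hook mask")
for n,f,bx,zp in(("top",T,(175,215,200,290),.211),("scene",S,(150,215,210,300),.211)):
    H=cv2.cvtColor(f["frame"],cv2.COLOR_BGR2HSV);Q=pts(f)
    w=(H[...,1]<40)&(H[...,2]>170);u0,u1,v0,v1=bx;w2=np.zeros_like(w);w2[v0:v1,u0:u1]=w[v0:v1,u0:u1]
    q=w2&(Q[...,2]>.15)&(Q[...,2]<.25);print(n,w2.sum(),q.sum(),np.median(Q[q],0),np.percentile(Q[q],[2,98],axis=0).round(4))
    bl=(H[...,0]>100)&(H[...,0]<130)&(H[...,1]>120)&(H[...,2]>60)&(Q[...,2]>.13)&(Q[...,2]<.2)
    if n=="top": bl[:,:375]=0;bl[:,410:]=0
    else: bl[:,:395]=0;bl[:,430:]=0
    v,u=np.nonzero(bl);print("blue",len(u),u.mean(),v.mean(),Q[bl].mean(0),Q[bl].min(0),Q[bl].max(0))
    cv2.imwrite(f"pics/{n}_crop.png",cv2.resize(f["frame"][v0:v1,u0:u1],None,fx=6,fy=6,interpolation=2))
E
python3 - <<'E'
import cv2,numpy as np
a=cv2.imread('pics/top_crop.png');b=cv2.imread('pics/scene_crop.png');h=540
c=np.zeros((h,a.shape[1]+b.shape[1],3),np.uint8);c[:min(h,len(a)),:a.shape[1]]=a[:h];c[:min(h,len(b)),a.shape[1]:]=b[:h];cv2.imwrite('pics/crops.png',c);print(c.shape)
E
```

```text
plate [ 180  230   54   67 1740] ((206.55581665039062, 260.3934631347656), (39.11027145385742, 65.12289428710938), 15.124006271362305)
[[0.40358509 0.37461591]
 [0.58435284 0.326012  ]
 [0.55201948 0.21686181]
 [0.37185676 0.26683817]] [np.float64(0.11235091885350296), np.float64(0.18718792510641663), np.float64(0.1138385301989013), np.float64(0.1869658865999032)]
0.15 1 [0.542  0.271  0.1525] [0.542 0.271 0.152] [0.542 0.271 0.152]
0.19 7 [0.5186 0.2786 0.1972] [0.437 0.26  0.194] [0.56 0.31 0.2 ]
0.2 16 [0.5175 0.2944 0.2031] [0.432 0.259 0.2  ] [0.56  0.317 0.205]
0.205 90 [0.4925 0.2965 0.208 ] [0.412 0.26  0.205] [0.599 0.331 0.21 ]
0.21 204 [0.4963 0.2914 0.2129] [0.407 0.244 0.21 ] [0.603 0.334 0.215]
0.215 212 [0.4789 0.2926 0.2175] [0.407 0.241 0.215] [0.603 0.334 0.222]
0.222 137 [0.5398 0.272  0.2265] [0.434 0.24  0.222] [0.561 0.317 0.23 ]
0.23 45 [0.5444 0.2743 0.2336] [0.53  0.241 0.23 ] [0.557 0.288 0.242]
white hook mask
top 1202 565 [0.47943323 0.2892456  0.21619267] [[0.4168 0.2609 0.2067]
 [0.5946 0.3261 0.2355]]
blue 29 389.2758620689655 265.3448275862069 [ 0.44167378 -0.20695695  0.1694656 ] [ 0.43404662 -0.2121081   0.13487441] [ 0.45254108 -0.20358717  0.1921699 ]
scene 955 882 [0.50121944 0.29150341 0.21376407] [[0.4134 0.2486 0.1539]
 [0.6788 0.3317 0.2319]]
blue 150 414.52 229.36666666666667 [ 0.43892112 -0.20675587  0.15792095] [ 0.43219861 -0.21866344  0.13099495] [ 0.45063421 -0.20048633  0.18109312]
(540, 630, 3)
```

View pics/crops.png

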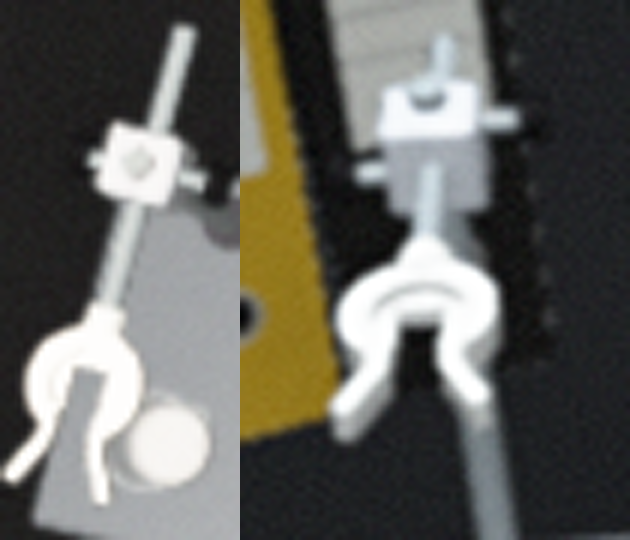

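send_rows(deltas=[{"dx":0,"dy":10,"dz":40,"rz":-7},{"dx":10,"dy":45,"dz":55,"rz":-14},{"dx":25,"dy":80,"dz":60,"rz":-21},{"dx":40,"dy":115,"dz":60,"rz":-28},{"dx":55,"dy":150,"dz":60,"rz":-35}], jaw=85)

```text
$.deltas[0]: bad value
```

```bash
python3 - <<'E'
from h import *
T=dict(np.load("top0.npz"));S=dict(np.load("scene0.npz"))
# electrode axis: blue centroids, cast rays + least squares
def rd(f,u,v):
    a=ray(f,u,v,0.);o=np.array(f["xyz"]);d=a-o;return o,d/np.linalg.norm(d)
def tri(a,b):
    A=0;B=0
    for o,d in(a,b):
        M=np.eye(3)-np.outer(d,d);A=A+M;B=B+M@o
    return np.linalg.solve(A,B)
print("ray top z.165",ray(T,389.28,265.34,.165),"scene z.158",ray(S,414.5,229.4,.158),"tri",tri(rd(T,389.28,265.34),rd(S,414.5,229.4)))
# foot of tube in top view
P=pts(T)
q=np.zeros((480,640),bool);q[250:290,365:405]=1
g=q&(P[...,2]>.004)&(P[...,2]<.04)&(T["frame"].max(-1)>60)
n,l,s,c=cv2.connectedComponentsWithStats(g.astype(np.uint8));print("foot",s,c)
# hook ring: pixel mask & its hole/outline in top
H=cv2.cvtColor(T["frame"],cv2.COLOR_BGR2HSV)
print("hook ring ray", ray(T,175+85/6,200+378/6,.214))
q=np.zeros((480,640),bool);q[255:275,178:202]=1
z=P[...,2][q&(P[...,2]>.2)];print("ring z top",np.percentile(z,[5,25,50,75,95]))
q[:]=0;q[245:285,205:225]=1;z=P[...,2][q];print("plate z",np.median(z))
Q=pts(S);q[:]=0;q[262:270,170:180]=1;print("scene plate z",np.median(Q[335:358,175:210,2]), "ring",np.percentile(Q[...,2][250:275,165:200][Q[...,2][250:275,165:200]>.19],[10,50,75,90]))
print(r.get_obs()["tcp_pos"])
E
```

```text
ray top z.165 [ 0.44193339 -0.20767698  0.165     ] scene z.158 [ 0.43884705 -0.20666201  0.158     ] tri [ 0.44245142 -0.20927405  0.15491749]
foot [[     0      0    640    480 306849]
 [   371    256     25     25    349]
 [   365    262      1      2      2]] [[319.42934147 239.46635316]
 [381.36389685 268.9512894 ]
 [365.         262.5       ]]
hook ring ray [0.4569268  0.30177766 0.214     ]
ring z top [0.20679211 0.21125281 0.21484937 0.2171991  0.22037972]
plate z 0.010802481802694053
scene plate z 0.010470160389532857 ring [0.20666857 0.21350868 0.21511883 0.2159608 ]
[ 0.27975907 -0.61367077  0.20772563]
```

send_rows(deltas=[{"dx":0,"dy":10,"dz":40,"rx":0,"ry":0,"rz":-7},{"dx":10,"dy":45,"dz":55,"rx":0,"ry":0,"rz":-14},{"dx":25,"dy":80,"dz":60,"rx":0,"ry":0,"rz":-21},{"dx":40,"dy":115,"dz":60,"rx":0,"ry":0,"rz":-28},{"dx":55,"dy":150,"dz":60,"rx":0,"ry":0,"rz":-35}], jaw=85)

```text
clock: 0.52
tcp_pos: [0.3354, -0.4627, 0.2689]
orientation: [3.127, -0.298, 0.001]
contact_force: [0.7, -0.3, -0.8]
grip_width: 0.085
gripper_force: 0.0
```

send_rows(deltas=[{"dx":15,"dy":35,"dz":0,"rx":0,"ry":0,"rz":-4.4},{"dx":30,"dy":70,"dz":0,"rx":0,"ry":0,"rz":-4.4},{"dx":45,"dy":107,"dz":0,"rx":0,"ry":0,"rz":-4.4},{"dx":60,"dy":144,"dz":0,"rx":0,"ry":0,"rz":-4.4},{"dx":75,"dy":180,"dz":0,"rx":0,"ry":0,"rz":-4.4}])

```text
clock: 0.93
tcp_pos: [0.4102, -0.282, 0.2684]
orientation: [-3.115, 0.407, 0.001]
contact_force: [1.7, -1.2, 0.0]
grip_width: 0.0852
gripper_force: 0.0
```

send_rows(deltas=[{"dx":15,"dy":36,"dz":0,"rx":0,"ry":0,"rz":0},{"dx":32,"dy":73,"dz":0,"rx":0,"ry":0,"rz":0},{"dx":32,"dy":73,"dz":0,"rx":0,"ry":0,"rz":0},{"dx":32,"dy":73,"dz":0,"rx":0,"ry":0,"rz":0}])

```text
clock: 1.27
tcp_pos: [0.4429, -0.2087, 0.2684]
orientation: [-3.116, 0.398, 0.0]
contact_force: [-1.5, -1.2, -0.2]
grip_width: 0.0851
gripper_force: 0.0
```

```bash
python3 - <<'E'
from h import *
f=r.grab_frame("wrist");cv2.imwrite("pics/w1.png",f["frame"]);np.savez("w1.npz",**f)
o=r.get_obs();print(f["xyz"],R.from_rotvec(f["orientation"]).as_matrix().round(3).tolist(),o["tcp_pos"],R.from_rotvec(o["orientation"]).as_matrix().round(3).tolist())
H=cv2.cvtColor(f["frame"],cv2.COLOR_BGR2HSV);m=(H[...,0]>100)&(H[...,0]<130)&(H[...,1]>120)&(H[...,2]>60)
n,l,s,c=cv2.connectedComponentsWithStats(m.astype(np.uint8))
for k in range(1,n):
    if s[k,4]>100:
        q=pts(f)[l==k];print(s[k],c[k],ray(f,*c[k],.160),q.mean(0),np.percentile(q,[2,98],axis=0))
E
```

```text
[ 0.5199278  -0.22848561  0.43322616] [[-0.251, -0.919, -0.304], [-0.968, 0.238, 0.078], [0.0, 0.314, -0.949]] [ 0.44193615 -0.21072067  0.26835173] [[0.967, -0.255, -0.001], [-0.255, -0.967, -0.0], [-0.001, 0.0, -1.0]]
[317 210  23  13 154] [327.37662338 215.33116883] [ 0.45068352 -0.21328887  0.16      ] [ 0.45032929 -0.2132174   0.15845833] [[ 0.444149   -0.22005959  0.14539331]
 [ 0.45199046 -0.20551675  0.1701719 ]]
[316 221  25  15 122] [327.66393443 226.63934426] [ 0.44187852 -0.21126485  0.16      ] [ 0.44781291 -0.21257972  0.18073838] [[ 0.44134843 -0.21957531  0.17693689]
 [ 0.45142638 -0.20373789  0.19162509]]
[588 227  20  11 132] [597.35606061 232.12878788] [ 0.38487814 -0.41349969  0.16      ] [ 0.31845656 -0.50447251  0.02563746] [[ 0.31344797 -0.51454485  0.02366621]
 [ 0.32353106 -0.49429628  0.02791527]]
[290 331  30  26 317] [304.06309148 344.42271293] [ 0.34415457 -0.16518952  0.16      ] [ 0.25249171 -0.13211718  0.01754561] [[ 0.23190315 -0.15100551 -0.00087489]
 [ 0.26354091 -0.11046318  0.01613319]]
```

View pics/w1.png

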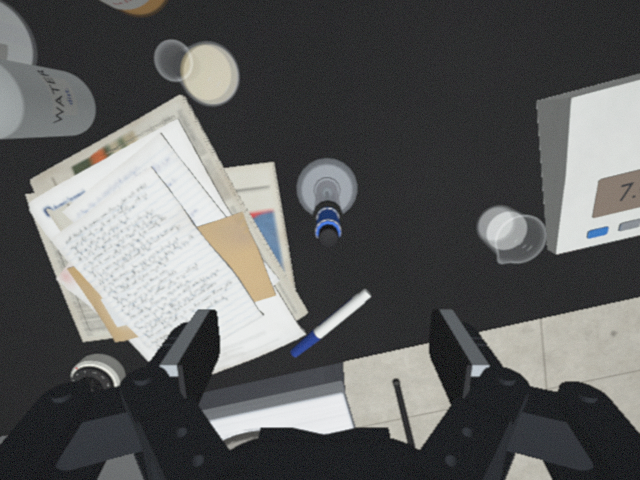

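Wrist view: blue head and cap at (328,225), midway between the fingers, so the TCP is already over the electrode axis. I can go straight down.

send_rows(deltas=[{"dx":0,"dy":0,"dz":-35,"rx":0,"ry":0,"rz":0},{"dx":0,"dy":0,"dz":-70,"rx":0,"ry":0,"rz":0},{"dx":0,"dy":0,"dz":-100,"rx":0,"ry":0,"rz":0},{"dx":0,"dy":0,"dz":-116,"rx":0,"ry":0,"rz":0},{"dx":0,"dy":0,"dz":-116,"rx":0,"ry":0,"rz":0}], jaw=50, newtons=30)

```text
clock: 1.73
tcp_pos: [0.4383, -0.212, 0.1489]
orientation: [-3.113, 0.412, 0.012]
contact_force: [0.6, 0.5, -0.3]
grip_width: 0.0501
gripper_force: 0.0
```

send_rows(deltas=[{"dx":0,"dy":0,"dz":0,"rx":0,"ry":0,"rz":0},{"dx":0,"dy":0,"dz":0,"rx":0,"ry":0,"rz":0},{"dx":0,"dy":0,"dz":0,"rx":0,"ry":0,"rz":0},{"dx":0,"dy":0,"dz":0,"rx":0,"ry":0,"rz":0},{"dx":0,"dy":0,"dz":0,"rx":0,"ry":0,"rz":0}], jaw=26)

```text
clock: 2.15
tcp_pos: [0.4427, -0.2116, 0.1537]
orientation: [3.115, -0.407, 0.003]
contact_force: [0.1, 1.0, -0.2]
grip_width: 0.026
gripper_force: 0.0
```

send_rows(deltas=[{"dx":0,"dy":0,"dz":0,"rx":0,"ry":0,"rz":0},{"dx":0,"dy":0,"dz":0,"rx":0,"ry":0,"rz":0},{"dx":0,"dy":0,"dz":0,"rx":0,"ry":0,"rz":0},{"dx":0,"dy":0,"dz":0,"rx":0,"ry":0,"rz":0},{"dx":0,"dy":0,"dz":0,"rx":0,"ry":0,"rz":0}], jaw=10)

```text
clock: 2.57
tcp_pos: [0.4427, -0.2113, 0.1534]
orientation: [3.115, -0.407, 0.002]
contact_force: [-1.3, 0.7, 6.2]
grip_width: 0.0149
gripper_force: 29.3
```

```bash
python3 - <<'E'
from h import *
f=r.grab_frame("wrist");s=r.grab_frame("scene")
a=cv2.resize(f["frame"][130:430,180:480],(400,400));b=cv2.resize(s["frame"][190:310,360:480],(400,400),interpolation=2)
cv2.imwrite("pics/g1.png",np.hstack([a,b]));o=r.get_obs();print(o["tcp_pos"],o["grip_width"],o["gripper_force"],o["contact_force"])
E
```

```text
[ 0.44272023 -0.21134203  0.15341103] 0.01499600913412827 29.34466302394867 [-1.3743629  -0.05289734  6.09612072]
```

View pics/g1.png

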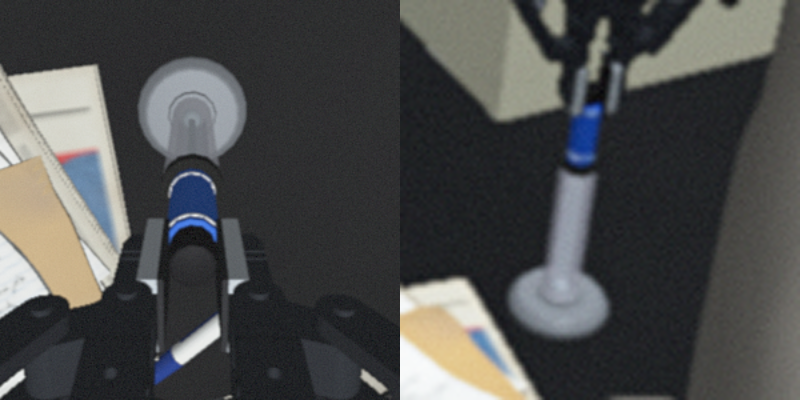

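```bash
python3 - <<'E'
from h import *
f=r.grab_frame("wrist");P=pts(f);s=r.grab_frame("scene");Q=pts(s)
for v in(268,280,288,294,298,304,312,320,335,350,365):
    for u in(290,297,324,354,360): print((u,v),P[v,u].round(3),end=" ")
    print()
print("scene near electrode")
for v in range(195,245,4): print(v,[Q[v,u].round(3).tolist() for u in(411,415,419,424)])
print(f["xyz"])
E
```

```text
(290, 268) [ 0.399 -0.167 -0.001] (297, 268) [ 0.397 -0.173 -0.001] (324, 268) [ 0.451 -0.214  0.15 ] (354, 268) [ 0.383 -0.225 -0.001] (360, 268) [ 0.382 -0.23  -0.   ] 
(290, 280) [ 0.387 -0.163 -0.   ] (297, 280) [ 0.385 -0.17  -0.001] (324, 280) [ 0.451 -0.214  0.164] (354, 280) [ 0.372 -0.222 -0.001] (360, 280) [ 0.37  -0.227 -0.002] 
(290, 288) [ 0.379 -0.161 -0.   ] (297, 288) [ 0.378 -0.167 -0.001] (324, 288) [ 0.452 -0.214  0.173] (354, 288) [ 0.363 -0.22  -0.001] (360, 288) [ 0.363 -0.226  0.001] 
(290, 294) [ 0.374 -0.159  0.001] (297, 294) [ 0.455 -0.203  0.18 ] (324, 294) [ 0.451 -0.213  0.178] (354, 294) [ 0.45  -0.226  0.181] (360, 294) [ 0.357 -0.224  0.001] 
(290, 298) [ 0.369 -0.158 -0.   ] (297, 298) [ 0.455 -0.203  0.184] (324, 298) [ 0.45  -0.213  0.178] (354, 298) [ 0.449 -0.226  0.184] (360, 298) [ 0.351 -0.223 -0.001] 
(290, 304) [ 0.456 -0.201  0.189] (297, 304) [ 0.456 -0.204  0.19 ] (324, 304) [ 0.45  -0.213  0.185] (354, 304) [ 0.45  -0.225  0.189] (360, 304) [ 0.449 -0.227  0.189] 
(290, 312) [ 0.456 -0.201  0.195] (297, 312) [ 0.455 -0.204  0.196] (324, 
[... 1444 characters left out ...]
], [0.437, -0.213, 0.186], [0.429, -0.221, 0.188]]
223 [[0.439, -0.195, 0.178], [0.436, -0.203, 0.178], [0.435, -0.213, 0.176], [0.638, -0.386, -0.001]]
227 [[0.448, -0.203, 0.16], [0.439, -0.207, 0.165], [0.631, -0.365, -0.003], [0.625, -0.378, -0.003]]
231 [[0.445, -0.203, 0.151], [0.437, -0.207, 0.154], [0.611, -0.352, -0.0], [0.609, -0.368, -0.004]]
235 [[0.443, -0.202, 0.141], [0.437, -0.209, 0.143], [0.598, -0.344, -0.003], [0.592, -0.357, -0.003]]
239 [[0.439, -0.201, 0.133], [0.434, -0.209, 0.134], [0.581, -0.333, -0.002], [0.575, -0.345, -0.001]]
243 [[0.438, -0.202, 0.122], [0.433, -0.21, 0.123], [0.565, -0.323, -0.001], [-0.364, 0.399, 0.852]]
[ 0.51941663 -0.23144066  0.31835332]
```

The fingers hold only the 15 mm cap. The depth map puts the fingertips at z≈0.178, about 36 mm higher than the stated tool geometry implies. I'll open, go lower and regrip on the blue head.

send_rows(deltas=[{"dx":0,"dy":0,"dz":0,"rx":0,"ry":0,"rz":0},{"dx":0,"dy":0,"dz":0,"rx":0,"ry":0,"rz":0},{"dx":0,"dy":0,"dz":0,"rx":0,"ry":0,"rz":0}], jaw=36)

```text
clock: 3.02
tcp_pos: [0.4418, -0.2111, 0.1524]
orientation: [-3.115, 0.407, 0.001]
contact_force: [0.3, 0.1, 0.7]
grip_width: 0.036
gripper_force: 0.0
```

send_rows(deltas=[{"dx":0,"dy":0,"dz":-12,"rx":0,"ry":0,"rz":0},{"dx":0,"dy":0,"dz":-24,"rx":0,"ry":0,"rz":0},{"dx":0,"dy":0,"dz":-34,"rx":0,"ry":0,"rz":0},{"dx":0,"dy":0,"dz":-34,"rx":0,"ry":0,"rz":0},{"dx":0,"dy":0,"dz":-34,"rx":0,"ry":0,"rz":0}])

```text
clock: 3.43
tcp_pos: [0.4415, -0.211, 0.1181]
orientation: [-3.115, 0.407, 0.002]
contact_force: [0.3, -0.4, 0.6]
grip_width: 0.0361
gripper_force: 0.0
```

```bash
python3 - <<'E'
from h import *
f=r.grab_frame("wrist");P=pts(f);o=r.get_obs();print(o["tcp_pos"],o["grip_width"],o["contact_force"],f["xyz"])
# pad tips: pixels near fingers above the bench, lowest z
q=P[240:400,230:430].reshape(-1,3);ty=np.array([-.255,-.967,0]);tx=np.array([.967,-.255,0])
d=q-o["tcp_pos"];y=d@ty;x=d@tx
for nm,m in(("left",(y>.012)&(y<.035)),("right",(y<-.012)&(y>-.035)),("mid",abs(y)<.004)):
    m=m&(q[:,2]>.12);print(nm,m.sum(),"z",np.percentile(q[m,2],[1,5,50]).round(4),"x",np.percentile(x[m],[2,50,98]).round(4),"y",np.percentile(y[m],[2,50,98]).round(4))
cv2.imwrite("pics/g2.png",f["frame"][200:460,180:480])
E
```

```text
[ 0.44203918 -0.21119021  0.11862808] 0.03585711969107175 [ 0.32168291  0.33476352 -0.77014214] [ 0.51870853 -0.2312644   0.28275643]
left 4962 z [0.1437 0.1497 0.1803] x [-0.0103  0.0096  0.0158] y [0.0156 0.0214 0.031 ]
right 4468 z [0.1429 0.1491 0.1788] x [-0.0105  0.0095  0.0159] y [-0.0306 -0.0207 -0.0155]
mid 3187 z [0.1221 0.1316 0.1783] x [-0.0009  0.0089  0.0793] y [-0.0038 -0.0001  0.0038]
```

send_rows(deltas=[{"dx":0,"dy":0,"dz":0,"rx":0,"ry":0,"rz":0},{"dx":0,"dy":0,"dz":0,"rx":0,"ry":0,"rz":0},{"dx":0,"dy":0,"dz":0,"rx":0,"ry":0,"rz":0},{"dx":0,"dy":0,"dz":0,"rx":0,"ry":0,"rz":0},{"dx":0,"dy":0,"dz":0,"rx":0,"ry":0,"rz":0}], jaw=8, newtons=30)

```text
clock: 3.9
tcp_pos: [0.4425, -0.2113, 0.1192]
orientation: [3.115, -0.407, 0.002]
contact_force: [-0.7, -0.4, 5.5]
grip_width: 0.017
gripper_force: 29.4
```

send_rows(deltas=[{"dx":0,"dy":0,"dz":5,"rx":0,"ry":0,"rz":0},{"dx":0,"dy":0,"dz":15,"rx":0,"ry":0,"rz":0},{"dx":0,"dy":0,"dz":32,"rx":0,"ry":0,"rz":0},{"dx":0,"dy":0,"dz":52,"rx":0,"ry":0,"rz":0},{"dx":0,"dy":0,"dz":75,"rx":0,"ry":0,"rz":0}])

```text
clock: 4.32
tcp_pos: [0.4412, -0.2109, 0.1943]
orientation: [-3.115, 0.407, 0.003]
contact_force: [-0.3, 1.3, -0.7]
grip_width: 0.0172
gripper_force: 29.3
```

send_rows(deltas=[{"dx":0,"dy":0,"dz":25,"rx":0,"ry":0,"rz":0},{"dx":0,"dy":0,"dz":48,"rx":0,"ry":0,"rz":0},{"dx":0,"dy":0,"dz":60,"rx":0,"ry":0,"rz":0},{"dx":0,"dy":0,"dz":60,"rx":0,"ry":0,"rz":0},{"dx":0,"dy":0,"dz":60,"rx":0,"ry":0,"rz":0}])

```text
clock: 4.73
tcp_pos: [0.4421, -0.2112, 0.2542]
orientation: [3.115, -0.407, 0.002]
contact_force: [-0.1, 0.3, -1.2]
grip_width: 0.0171
gripper_force: 29.3
```

```bash
cat > el.py <<'E'
from h import *
# electrode axis position from wrist (blue head front) and scene blue
def look(show=None):
    f=r.grab_frame("wrist");P=pts(f);o=r.get_obs();t=o["tcp_pos"]
    Rm=R.from_rotvec(o["orientation"]).as_matrix();d=(P-t)@Rm
    H=cv2.cvtColor(f["frame"],cv2.COLOR_BGR2HSV)
    m=(H[...,0]>100)&(H[...,0]<130)&(H[...,1]>120)&(H[...,2]>50)&(abs(d[...,0])<.03)&(abs(d[...,1])<.03)
    print("tcp",t.round(4),"w",o["grip_width"].round(4),"F",o["contact_force"].round(1),"toolz",Rm[:,2].round(3),"tooly",Rm[:,1].round(3))
    print("blue n",m.sum(),"world",P[m].mean(0).round(4),"tool-frame",d[m].mean(0).round(4))
    if show: cv2.imwrite(show,f["frame"])
    return f,P,d,m,o
E
python3 - <<'E'
from el import *
f,P,d,m,o=look()
# stem axis: non-bench points below the head, by height
for a,b in((.03,.05),(.05,.07),(.07,.09),(.09,.11)):
    q=(d[...,2]>a-.025+.0)&(d[...,2]<b-.025)&(abs(d[...,0])<.03)&(abs(d[...,1])<.03);print(a,q.sum(),d[q].mean(0).round(4) if q.any() else "")
s=r.grab_frame("scene");cv2.imwrite("pics/l1.png",cv2.resize(s["frame"][130:310,330:510],(540,540),interpolation=2))
E
```

```text
Traceback (most recent call last):
  File "el.py", line 8, in look
    print("tcp",t.round(4),"w",o["grip_width"].round(4),"F",o["contact_force"].round(1),"toolz",Rm[:,2].round(3),"tooly",Rm[:,1].round(3))
                               ^^^^^^^^^^^^^^^^^^^^^
AttributeError: 'float' object has no attribute 'round'
```

send_rows(deltas=[{"dx":1,"dy":15,"dz":0,"rx":0,"ry":0,"rz":0},{"dx":3,"dy":40,"dz":0,"rx":0,"ry":0,"rz":0},{"dx":5,"dy":70,"dz":0,"rx":0,"ry":0,"rz":0},{"dx":8,"dy":102,"dz":0,"rx":0,"ry":0,"rz":0},{"dx":10,"dy":135,"dz":0,"rx":0,"ry":0,"rz":0}])

```text
clock: 5.2
tcp_pos: [0.4509, -0.0751, 0.2521]
orientation: [3.115, -0.409, -0.004]
contact_force: [0.7, 0.8, -1.1]
grip_width: 0.0171
gripper_force: 29.3
```

send_rows(deltas=[{"dx":3,"dy":33,"dz":0,"rx":0,"ry":0,"rz":0},{"dx":4,"dy":66,"dz":0,"rx":0,"ry":0,"rz":0},{"dx":4,"dy":99,"dz":0,"rx":0,"ry":0,"rz":0},{"dx":2,"dy":132,"dz":0,"rx":0,"ry":0,"rz":0},{"dx":-2,"dy":165,"dz":0,"rx":0,"ry":0,"rz":0}])

```text
clock: 5.62
tcp_pos: [0.449, 0.0901, 0.2521]
orientation: [3.114, -0.407, -0.004]
contact_force: [1.3, 0.3, -0.2]
grip_width: 0.0175
gripper_force: 29.3
```

send_rows(deltas=[{"dx":-5,"dy":33,"dz":0,"rx":0,"ry":0,"rz":0},{"dx":-10,"dy":66,"dz":0,"rx":0,"ry":0,"rz":0},{"dx":-18,"dy":95,"dz":0,"rx":0,"ry":0,"rz":0},{"dx":-26,"dy":110,"dz":0,"rx":0,"ry":0,"rz":0},{"dx":-26,"dy":110,"dz":0,"rx":0,"ry":0,"rz":0}])

```text
clock: 6.03
tcp_pos: [0.4211, 0.2027, 0.2523]
orientation: [-3.116, 0.396, 0.005]
contact_force: [-0.7, 1.3, -1.1]
grip_width: 0.0175
gripper_force: 29.4
```

send_rows(deltas=[{"dx":-12,"dy":30,"dz":0,"rx":0,"ry":0,"rz":0},{"dx":-25,"dy":62,"dz":0,"rx":0,"ry":0,"rz":0},{"dx":-38,"dy":95,"dz":0,"rx":0,"ry":0,"rz":0},{"dx":-48,"dy":122,"dz":0,"rx":0,"ry":0,"rz":0},{"dx":-48,"dy":122,"dz":0,"rx":0,"ry":0,"rz":0}])

```text
clock: 6.45
tcp_pos: [0.3726, 0.3257, 0.2529]
orientation: [-3.115, 0.395, 0.005]
contact_force: [-0.7, 0.6, -1.0]
grip_width: 0.0176
gripper_force: 29.6
```

```bash
sed -i 's/o\["grip_width"\].round(4)/round(o["grip_width"],4)/' el.py
python3 - <<'E'
from el import *
f,P,d,m,o=look()
c,s=np.cos(np.radians(-15.3)),np.sin(np.radians(-15.3))
def st(p): x=p[...,0]-.4514;y=p[...,1]-.3033;return np.stack([c*x+s*y,-s*x+c*y,p[...,2]],-1)
print("tcp stand",st(o["tcp_pos"]).round(4))
p=st(P);H=cv2.cvtColor(f["frame"],cv2.COLOR_BGR2HSV)
w=(H[...,1]<45)&(H[...,2]>150)&(p[...,2]>.19)&(p[...,2]<.235)&(abs(p[...,1])<.03)&(p[...,0]>-.06)&(p[...,0]<.05)
print("hook white",w.sum(),np.percentile(p[w],[1,25,50,75,99],axis=0).round(4))
for a in np.arange(-.05,.05,.01):
    q=w&(p[...,0]>a)&(p[...,0]<a+.01)
    if q.sum()>10: print(round(a,3),q.sum(),"y",np.percentile(p[q][:,1],[2,50,98]).round(4),"z",np.percentile(p[q][:,2],[10,50,90]).round(4))
g=r.grab_frame("scene");np.savez("s2.npz",**g);np.savez("w2.npz",**f)
Q=st(pts(g));e=(abs(Q[...,0]-st(o["tcp_pos"])[0])<.02)&(abs(Q[...,1]-st(o["tcp_pos"])[1])<.02)
for z in np.arange(.1,.29,.012):
    q=e&(Q[...,2]>z)&(Q[...,2]<z+.012)
    if q.any(): print("el z",round(z,3),q.sum(),Q[q].mean(0).round(4))
cv2.imwrite("pics/l2.png",np.hstack([cv2.resize(f["frame"],(460,345)),cv2.resize(g["frame"][190:310,110:230],(340,345),interpolation=2)]))
E
```

```text
tcp [0.3741 0.3228 0.2525] w 0.0169 F [-0.1 -0.4 -1.5] toolz [-0.002 -0.    -1.   ] tooly [-0.252 -0.968  0.001]
blue n 2487 world [0.3797 0.3237 0.2971] tool-frame [ 0.005  -0.0023 -0.0445]
tcp stand [-0.0797 -0.0016  0.2525]
hook white 7431 [[-0.0402 -0.0202  0.2074]
 [-0.0072 -0.0095  0.2131]
 [ 0.0084  0.0017  0.2146]
 [ 0.0199  0.0131  0.2153]
 [ 0.0481  0.0237  0.2171]]
-0.05 85 y [-0.0203 -0.0151  0.0239] z [0.2139 0.2147 0.2157]
-0.04 436 y [-0.0194  0.0138  0.023 ] z [0.2137 0.2148 0.2156]
-0.03 462 y [-0.0141  0.0097  0.0177] z [0.2136 0.2147 0.2156]
-0.02 606 y [-0.0158  0.0097  0.0191] z [0.2137 0.2149 0.2158]
-0.01 1092 y [-0.0199 -0.0063  0.0235] z [0.2087 0.2146 0.2158]
0.0 1242 y [-0.0208  0.0097  0.0245] z [0.2085 0.2143 0.2157]
0.01 1661 y [-0.018   0.0019  0.0213] z [0.2086 0.2145 0.2157]
0.02 908 y [-0.011   0.0016  0.0146] z [0.2136 0.2151 0.2166]
0.03 557 y [-0.0062  0.0018  0.0093] z [0.2119 0.2148 0.217 ]
0.04 382 y [-0.0023  0.0015  0.0054] z [0.2115 0.2128 0.2139]
el z 0.148 23 [-0.0829 -0.0022  0.1557]
el z 0.16 35 [-0.0832 -0.0015  0.1658]
el z 0.172 36 [-0.0829 -0.0015  0.1779]
el z 0.184 35 [-0.0827 -0.0018  0.1898]
el z 0.196 38 [-0.0828 -0.0012  0.2019]
el z 0.208 34 [-0.0829 -0.0019  0.2139]
el z 0.22 40 [-0.0828 -0.0019  0.2258]
el z 0.232 40 [-0.0823 -0.0018  0.2377]
el z 0.244 28 [-0.0835 -0.0018  0.2489]
el z 0.256 93 [-0.086  -0.0016  0.2639]
el z 0.268 75 [-0.0859 -0.0011  0.2748]
el z 0.28 141 [-0.0872 -0.0016  0.2861]
```

View pics/l2.png

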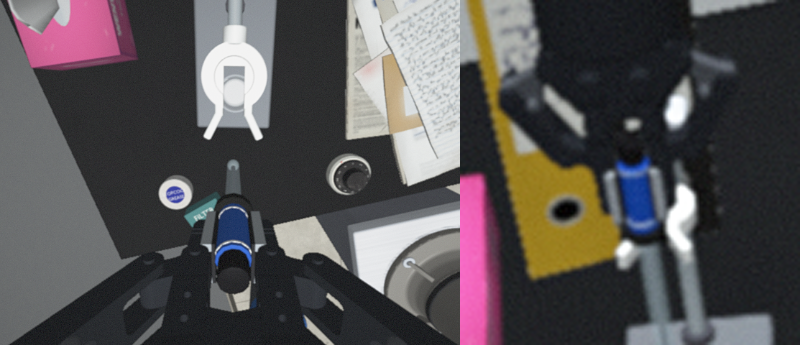

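Wrist view shows the hook squarely ahead (mouth at about (234,130) in the left panel, electrode stem at (233,165)), with its top at z≈0.2147 and floor ≈0.2087. I'll lower the electrode and move it to just in front of the lips.

send_rows(deltas=[{"dx":0,"dy":0,"dz":-10,"rx":0,"ry":0,"rz":0},{"dx":0,"dy":0,"dz":-24,"rx":0,"ry":0,"rz":0},{"dx":5,"dy":-1,"dz":-33,"rx":0,"ry":0,"rz":0},{"dx":20,"dy":-5,"dz":-33,"rx":0,"ry":0,"rz":0},{"dx":34,"dy":-8,"dz":-33,"rx":0,"ry":0,"rz":0}])

```text
clock: 6.97
tcp_pos: [0.4116, 0.3109, 0.2198]
orientation: [3.113, -0.409, -0.001]
contact_force: [0.9, -0.1, -0.5]
grip_width: 0.017
gripper_force: 29.6
```

```bash
cat > fit.py <<'E'
from el import *
c,s=np.cos(np.radians(-15.3)),np.sin(np.radians(-15.3))
def st(p): x=p[...,0]-.4514;y=p[...,1]-.3033;return np.stack([c*x+s*y,-s*x+c*y,p[...,2]],-1)
def fit():
    f,P,d,m,o=look();t=st(o["tcp_pos"]);p=st(P);H=cv2.cvtColor(f["frame"],cv2.COLOR_BGR2HSV)
    print("tcp stand",t.round(4))
    # ray-cast lateral edges: hook on plane z=.2147
    w=(H[...,1]<45)&(H[...,2]>150)&(p[...,2]>.212)&(p[...,2]<.219)&(abs(p[...,1])<.03)&(p[...,0]>-.06)&(p[...,0]<.05)
    v=np.nonzero(w)[0]
    L=[]
    for row in range(v.min(),v.max()+1,3):
        u=np.nonzero(w[row])[0]
        if len(u)<4: continue
        a=st(ray(f,u[0]-.5,row,.2147));b=st(ray(f,u[-1]+.5,row,.2147));L.append((a[0],(a[1]+b[1])/2,b[1]-a[1]))
    L=np.array(L)
    for a in np.arange(-.05,.04,.01):
        q=L[(L[:,0]>a)&(L[:,0]<a+.01)]
        if len(q): print("hook x",round(a,3),"yc",q[:,1].mean().round(4),"width",q[:,2].mean().round(4))
    i=np.argmax(abs(L[:,2])*(L[:,0]>-.015)*(L[:,0]<.02));print("widest",L[i].round(4))
    # electrode: lateral centre per row of blue rows via edges, axis depth = tcp plane
    E=[]
    for row in range(480):
        u=np.nonzero(m[row])[0]
        if len(u)<15: continue
        pz=np.median(p[row,u,2]);a=st(ray(f,u[0]-.5,row,pz));b=st(ray(f,u[-1]+.5,row,pz));E.append((pz,(a[1]+b[1])/2,abs(b[1]-a[1]),a[0]))
    E=np.array(E)
    for z in np.arange(.22,.30,.01):
        q=E[(E[:,0]>z)&(E[:,0]<z+.01)]
        if len(q): print("blue z",round(z,3),len(q),"yc w x",q[:,1:].mean(0).round(4))
    # dark collar: lowest z of opaque points right below the head
    k=(abs(p[...,1]-t[1])<.016)&(p[...,0]>t[0]-.005)&(p[...,0]<t[0]+.02)&(H[...,2]<60)&(p[...,2]>.2)&(p[...,2]<.26)
    if k.any(): print("dark z",np.percentile(p[k][:,2],[2,10,50,90,98]).round(4),"y",np.percentile(p[k][:,1],[2,98]).round(4),"x",np.percentile(p[k][:,0],[2,50,98]).round(4))
    print("blue zmin",np.percentile(p[m][:,2],[1,99]))
    return f,p,o
E
python3 - <<'E'
from fit import *
fit()
E
```

```text
tcp [0.4155 0.3102 0.2204] w 0.0174 F [ 4.5 -0.7 -0.2] toolz [ 0.002 -0.001 -1.   ] tooly [-0.262 -0.965  0.   ]
blue n 2460 world [0.4186 0.3092 0.2635] tool-frame [ 0.0033  0.0001 -0.0431]
tcp stand [-0.0364 -0.0028  0.2204]
hook x -0.05 yc 0.002 width -0.0442
hook x -0.04 yc 0.0019 width -0.0412
hook x -0.03 yc 0.0018 width -0.0314
hook x -0.02 yc 0.0019 width -0.0313
hook x -0.01 yc 0.0017 width -0.0441
hook x 0.0 yc 0.0018 width -0.0463
hook x 0.01 yc 0.0018 width -0.0395
hook x 0.02 yc 0.0018 width -0.0199
hook x 0.03 yc 0.0017 width -0.0116
widest [ 0.001   0.0017 -0.0472]
blue z 0.23 2 yc w x [-0.0031  0.0083 -0.0315]
blue z 0.24 11 yc w x [-0.0028  0.013  -0.0316]
blue z 0.25 12 yc w x [-0.003   0.0158 -0.032 ]
blue z 0.26 15 yc w x [-0.003   0.0161 -0.032 ]
blue z 0.27 27 yc w x [-0.003   0.0157 -0.0337]
dark z [0.2269 0.2292 0.233  0.2534 0.2586] y [-0.0139  0.008 ] x [-0.0369 -0.0306 -0.027 ]
blue zmin [0.23449101 0.28244788]
```

send_rows(deltas=[{"dx":0,"dy":0,"dz":0,"rx":0,"ry":0,"rz":0},{"dx":0,"dy":0,"dz":0,"rx":0,"ry":0,"rz":0},{"dx":0,"dy":0,"dz":0,"rx":0,"ry":0,"rz":0}])

```text
clock: 7.27
tcp_pos: [0.4102, 0.313, 0.221]
orientation: [-3.115, 0.407, -0.0]
contact_force: [0.9, 0.5, -0.6]
grip_width: 0.0166
gripper_force: 29.6
```

```bash
python3 - <<'E'
from fit import *
fit()
E
```

```text
tcp [0.4099 0.3131 0.221 ] w 0.0175 F [ 0.5  0.2 -0.4] toolz [ 0.  0. -1.] tooly [-0.257 -0.967 -0.   ]
blue n 2469 world [0.4171 0.3112 0.2646] tool-frame [ 0.0075 -0.     -0.0436]
tcp stand [-0.0426 -0.0015  0.221 ]
hook x -0.05 yc 0.0015 width -0.043
hook x -0.04 yc 0.002 width -0.0406
hook x -0.03 yc 0.0019 width -0.0309
hook x -0.02 yc 0.0017 width -0.032
hook x -0.01 yc 0.0017 width -0.0443
hook x 0.0 yc 0.0018 width -0.0461
hook x 0.01 yc 0.0019 width -0.0392
hook x 0.02 yc 0.0018 width -0.0195
hook x 0.03 yc 0.0015 width -0.0113
widest [-0.0003  0.0017 -0.0469]
blue z 0.23 2 yc w x [-0.0015  0.0083 -0.0333]
blue z 0.24 9 yc w x [-0.0015  0.0133 -0.0336]
blue z 0.25 13 yc w x [-0.0014  0.0155 -0.034 ]
blue z 0.26 15 yc w x [-0.0015  0.0162 -0.034 ]
blue z 0.27 19 yc w x [-0.0015  0.016  -0.035 ]
blue z 0.28 10 yc w x [-0.0013  0.015  -0.037 ]
dark z [0.2282 0.2301 0.234  0.2528 0.2582] y [-0.0128  0.0095] x [-0.0388 -0.0325 -0.0289]
blue zmin [0.23550374 0.28337712]
```

send_rows(deltas=[{"dx":0.8,"dy":3.1,"dz":0,"rx":0,"ry":0,"rz":0},{"dx":6.6,"dy":1.5,"dz":-2,"rx":0,"ry":0,"rz":0},{"dx":12.4,"dy":0,"dz":-4,"rx":0,"ry":0,"rz":0},{"dx":15.3,"dy":-0.8,"dz":-4,"rx":0,"ry":0,"rz":0},{"dx":15.3,"dy":-0.8,"dz":-4,"rx":0,"ry":0,"rz":0}])

```text
clock: 7.73
tcp_pos: [0.4263, 0.3114, 0.2163]
orientation: [3.114, -0.409, -0.0]
contact_force: [0.4, 0.4, -1.7]
grip_width: 0.017
gripper_force: 29.6
```

```bash
python3 - <<'E'
from fit import *
fit()
E
```

```text
tcp [0.4258 0.3116 0.2164] w 0.0171 F [-0.1  0.4 -0.6] toolz [-0. -0. -1.] tooly [-0.258 -0.966  0.   ]
blue n 2464 world [0.4332 0.3096 0.2599] tool-frame [ 0.0077  0.0001 -0.0436]
tcp stand [-0.0269  0.0013  0.2164]
hook x -0.04 yc 0.0117 width -0.022
hook x -0.03 yc 0.0019 width -0.031
hook x -0.02 yc 0.0017 width -0.0317
hook x -0.01 yc 0.0017 width -0.0438
hook x 0.0 yc 0.0017 width -0.0464
hook x 0.01 yc 0.0018 width -0.0392
hook x 0.02 yc 0.0018 width -0.02
hook x 0.03 yc 0.0018 width -0.0117
widest [ 0.0023  0.0017 -0.0474]
blue z 0.23 5 yc w x [ 0.0015  0.0116 -0.0174]
blue z 0.24 13 yc w x [ 0.0012  0.0137 -0.0178]
blue z 0.25 12 yc w x [ 0.0013  0.0162 -0.018 ]
blue z 0.26 20 yc w x [ 0.0012  0.0163 -0.0186]
blue z 0.27 19 yc w x [ 0.0013  0.0154 -0.0202]
dark z [0.2241 0.2267 0.2295 0.2543 0.2584] y [-0.0091  0.0117] x [-0.0228 -0.0166 -0.0129]
blue zmin [0.23080481 0.27850325]
```

send_rows(deltas=[{"dx":4.0,"dy":-0.5,"dz":0,"rx":0,"ry":0,"rz":0},{"dx":9.8,"dy":-2.1,"dz":0,"rx":0,"ry":0,"rz":0},{"dx":14.6,"dy":-3.4,"dz":0,"rx":0,"ry":0,"rz":0},{"dx":18.5,"dy":-4.5,"dz":0,"rx":0,"ry":0,"rz":0},{"dx":20.4,"dy":-5.0,"dz":0,"rx":0,"ry":0,"rz":0}])

```text
clock: 8.2
tcp_pos: [0.4467, 0.3066, 0.2166]
orientation: [3.115, -0.409, 0.0]
contact_force: [-0.1, -0.1, -1.5]
grip_width: 0.0172
gripper_force: 29.6
```

send_rows(deltas=[{"dx":0,"dy":0,"dz":0,"rx":0,"ry":0,"rz":0},{"dx":1.0,"dy":-0.3,"dz":0,"rx":0,"ry":0,"rz":0},{"dx":1.9,"dy":-0.5,"dz":0,"rx":0,"ry":0,"rz":0},{"dx":1.9,"dy":-0.5,"dz":0,"rx":0,"ry":0,"rz":0}])

```text
clock: 8.53
tcp_pos: [0.4476, 0.3065, 0.2166]
orientation: [3.115, -0.407, 0.0]
contact_force: [0.0, -0.3, -1.5]
grip_width: 0.0172
gripper_force: 29.6
```

send_rows(deltas=[{"dx":1.0,"dy":-0.3,"dz":0,"rx":0,"ry":0,"rz":0},{"dx":1.9,"dy":-0.5,"dz":0,"rx":0,"ry":0,"rz":0},{"dx":1.9,"dy":-0.5,"dz":0,"rx":0,"ry":0,"rz":0}])

```text
clock: 8.78
tcp_pos: [0.4497, 0.3059, 0.2166]
orientation: [3.115, -0.407, 0.0]
contact_force: [0.8, 0.3, -1.4]
grip_width: 0.0172
gripper_force: 29.6
```

send_rows(deltas=[{"dx":1.0,"dy":-0.3,"dz":0,"rx":0,"ry":0,"rz":0},{"dx":1.9,"dy":-0.5,"dz":0,"rx":0,"ry":0,"rz":0},{"dx":1.9,"dy":-0.5,"dz":0,"rx":0,"ry":0,"rz":0}])

```text
clock: 9.03
tcp_pos: [0.4517, 0.3054, 0.2166]
orientation: [3.115, -0.407, 0.0]
contact_force: [-0.4, 0.2, -1.7]
grip_width: 0.0174
gripper_force: 29.6
```

send_rows(deltas=[{"dx":1.0,"dy":-0.3,"dz":0,"rx":0,"ry":0,"rz":0},{"dx":1.9,"dy":-0.5,"dz":0,"rx":0,"ry":0,"rz":0},{"dx":1.9,"dy":-0.5,"dz":0,"rx":0,"ry":0,"rz":0}])

```text
clock: 9.28
tcp_pos: [0.4536, 0.3049, 0.2166]
orientation: [3.115, -0.407, 0.0]
contact_force: [-0.7, -0.1, -1.1]
grip_width: 0.0173
gripper_force: 29.6
```

```bash
python3 - <<'E'
from fit import *
fit()
E
```

```text
tcp [0.4535 0.305  0.2166] w 0.0175 F [-0.9 -0.3 -1.6] toolz [-0. -0. -1.] tooly [-0.257 -0.966  0.   ]
blue n 2458 world [0.4605 0.3031 0.2603] tool-frame [ 0.0073 -0.0001 -0.0437]
tcp stand [0.0016 0.0021 0.2166]
hook x -0.01 yc 0.0017 width -0.0447
hook x 0.0 yc 0.0018 width -0.0464
hook x 0.01 yc 0.0019 width -0.0396
hook x 0.02 yc 0.0018 width -0.0203
hook x 0.03 yc 0.0019 width -0.0121
widest [ 0.0015  0.0017 -0.0474]
blue z 0.23 4 yc w x [0.0022 0.0115 0.0107]
blue z 0.24 13 yc w x [0.0023 0.0134 0.0102]
blue z 0.25 13 yc w x [0.0023 0.0162 0.0099]
blue z 0.26 20 yc w x [0.0022 0.0162 0.0094]
blue z 0.27 18 yc w x [0.0037 0.018  0.008 ]
dark z [0.2247 0.2269 0.2298 0.2546 0.259 ] y [-0.0082  0.0127] x [0.0053 0.0114 0.015 ]
blue zmin [0.2312183  0.27918596]
```

send_rows(deltas=[{"dx":0.9,"dy":-0.6,"dz":0,"rx":0,"ry":0,"rz":0},{"dx":0.9,"dy":-0.6,"dz":0,"rx":0,"ry":0,"rz":0}])

```text
clock: 9.5
tcp_pos: [0.4544, 0.3043, 0.2166]
orientation: [3.115, -0.407, 0.0]
contact_force: [0.3, 0.2, -0.6]
grip_width: 0.0177
gripper_force: 29.6
```

send_rows(deltas=[{"dx":1.0,"dy":-0.3,"dz":0,"rx":0,"ry":0,"rz":0},{"dx":1.0,"dy":-0.3,"dz":0,"rx":0,"ry":0,"rz":0}])

```text
clock: 9.67
tcp_pos: [0.4554, 0.304, 0.2166]
orientation: [3.115, -0.407, 0.0]
contact_force: [0.1, -0.7, -1.5]
grip_width: 0.0174
gripper_force: 29.6
```

send_rows(deltas=[{"dx":1.0,"dy":-0.3,"dz":0,"rx":0,"ry":0,"rz":0},{"dx":1.0,"dy":-0.3,"dz":0,"rx":0,"ry":0,"rz":0}])

```text
clock: 9.83
tcp_pos: [0.4561, 0.3039, 0.2166]
orientation: [-3.115, 0.407, 0.001]
contact_force: [-0.2, 0.2, -1.0]
grip_width: 0.0173
gripper_force: 29.6
```

send_rows(deltas=[{"dx":0.5,"dy":-0.1,"dz":0,"rx":0,"ry":0,"rz":0},{"dx":0.5,"dy":-0.1,"dz":0,"rx":0,"ry":0,"rz":0}])

```text
clock: 10.0
tcp_pos: [0.4563, 0.3039, 0.2165]
orientation: [3.115, -0.407, -0.001]
contact_force: [-1.7, -0.1, -0.9]
grip_width: 0.0178
gripper_force: 29.6
```

send_rows(deltas=[{"dx":0.5,"dy":-0.1,"dz":0,"rx":0,"ry":0,"rz":0},{"dx":0.5,"dy":-0.1,"dz":0,"rx":0,"ry":0,"rz":0}])

```text
clock: 10.17
tcp_pos: [0.4566, 0.3038, 0.2165]
orientation: [3.115, -0.406, -0.002]
contact_force: [-3.6, 0.7, 0.5]
grip_width: 0.0168
gripper_force: 29.6
```

```bash
python3 - <<'E'
from fit import *
o=r.get_obs();print(o["moment"],o["contact_force"])
fit();o=r.get_obs();print(o["moment"],o["contact_force"],R.from_rotvec(o["orientation"]).as_matrix()[:,2])
E
```

```text
[0.17051396 0.87761511 0.06225585] [-3.62540755  0.71863999  0.5332621 ]
tcp [0.4565 0.3038 0.2165] w 0.0171 F [-3.1  0.3  0.6] toolz [-0.001 -0.    -1.   ] tooly [-0.256 -0.967  0.   ]
blue n 2454 world [0.4635 0.3021 0.2602] tool-frame [ 0.0071 -0.0001 -0.0438]
tcp stand [0.0048 0.0019 0.2165]
hook x -0.01 yc 0.0016 width -0.0457
hook x 0.0 yc 0.0017 width -0.0463
hook x 0.01 yc 0.0018 width -0.0396
hook x 0.02 yc 0.0018 width -0.0207
hook x 0.03 yc 0.0016 width -0.0125
widest [ 0.0014  0.0017 -0.0472]
blue z 0.23 5 yc w x [0.0021 0.0114 0.0136]
blue z 0.24 12 yc w x [0.002  0.0132 0.0133]
blue z 0.25 14 yc w x [0.002  0.0162 0.013 ]
blue z 0.26 17 yc w x [0.0019 0.0162 0.0128]
blue z 0.27 19 yc w x [0.0038 0.0187 0.0112]
dark z [0.2254 0.2275 0.2297 0.2547 0.2586] y [-0.0084  0.0125] x [0.0085 0.0145 0.0179]
blue zmin [0.23104236 0.27924796]
[ 0.21507439  0.88389005 -0.00562452] [-3.11705296  0.26358768  0.55549402] [-1.09777529e-03 -1.51017082e-04 -9.99999386e-01]
```

Felt the slot's back wall at 3.5 N. I'll back off 2 mm to the seat's centre and lower.

send_rows(deltas=[{"dx":-1.6,"dy":0.4,"dz":0,"rx":0,"ry":0,"rz":0},{"dx":-3.2,"dy":0.7,"dz":0,"rx":0,"ry":0,"rz":0},{"dx":-3.2,"dy":0.7,"dz":0,"rx":0,"ry":0,"rz":0},{"dx":-3.2,"dy":0.7,"dz":-2,"rx":0,"ry":0,"rz":0},{"dx":-3.2,"dy":0.7,"dz":-4,"rx":0,"ry":0,"rz":0}])

```text
clock: 10.63
tcp_pos: [0.4545, 0.3042, 0.2126]
orientation: [-3.115, 0.408, -0.001]
contact_force: [-0.4, 0.1, 0.3]
grip_width: 0.0171
gripper_force: 29.6
```

send_rows(deltas=[{"dx":0,"dy":0,"dz":0,"rx":0,"ry":0,"rz":0},{"dx":0,"dy":0,"dz":-1,"rx":0,"ry":0,"rz":0},{"dx":0,"dy":0,"dz":-2,"rx":0,"ry":0,"rz":0},{"dx":0,"dy":0,"dz":-2,"rx":0,"ry":0,"rz":0}])

```text
clock: 10.97
tcp_pos: [0.454, 0.3042, 0.2104]
orientation: [3.115, -0.407, -0.0]
contact_force: [0.2, 0.1, -1.0]
grip_width: 0.017
gripper_force: 29.6
```

```bash
python3 - <<'E'
from fit import *
fit()
E
```

```text
tcp [0.454  0.3043 0.2105] w 0.0173 F [ 0.6 -0.8 -0.7] toolz [-0. -0. -1.] tooly [-0.257 -0.966  0.   ]
blue n 2480 world [0.461  0.3027 0.2542] tool-frame [ 0.0071 -0.0002 -0.0438]
tcp stand [0.0023 0.0016 0.2105]
hook x -0.01 yc 0.0018 width -0.0456
hook x 0.0 yc 0.0017 width -0.0463
hook x 0.01 yc 0.0019 width -0.0396
hook x 0.02 yc 0.0018 width -0.0205
hook x 0.03 yc 0.0014 width -0.0118
widest [ 0.0003  0.0017 -0.047 ]
blue z 0.22 2 yc w x [0.0015 0.0076 0.0111]
blue z 0.23 10 yc w x [0.0017 0.0126 0.011 ]
blue z 0.24 13 yc w x [0.0017 0.0157 0.0106]
blue z 0.25 14 yc w x [0.0017 0.0162 0.0105]
blue z 0.26 32 yc w x [0.0033 0.0192 0.0085]
blue z 0.27 1 yc w x [0.0137 0.0411 0.0041]
dark z [0.2193 0.2216 0.2237 0.2542 0.2588] y [-0.0087  0.0121] x [0.0058 0.012  0.0156]
blue zmin [0.22508239 0.27410682]
```

send_rows(deltas=[{"dx":0,"dy":0,"dz":-1,"rx":0,"ry":0,"rz":0},{"dx":0,"dy":0,"dz":-2,"rx":0,"ry":0,"rz":0},{"dx":0,"dy":0,"dz":-2,"rx":0,"ry":0,"rz":0}])

```text
clock: 11.27
tcp_pos: [0.454, 0.3042, 0.2084]
orientation: [3.115, -0.407, -0.0]
contact_force: [0.3, 0.3, -0.5]
grip_width: 0.0171
gripper_force: 29.6
```

send_rows(deltas=[{"dx":0,"dy":0,"dz":-1,"rx":0,"ry":0,"rz":0},{"dx":0,"dy":0,"dz":-1,"rx":0,"ry":0,"rz":0}])

```text
clock: 11.43
tcp_pos: [0.454, 0.3042, 0.2074]
orientation: [3.115, -0.407, -0.0]
contact_force: [-0.6, -0.2, -0.8]
grip_width: 0.0172
gripper_force: 29.6
```

send_rows(deltas=[{"dx":0,"dy":0,"dz":-1,"rx":0,"ry":0,"rz":0},{"dx":0,"dy":0,"dz":-1,"rx":0,"ry":0,"rz":0}])

```text
clock: 11.6
tcp_pos: [0.454, 0.3043, 0.2064]
orientation: [3.115, -0.407, -0.0]
contact_force: [0.2, -0.0, -0.7]
grip_width: 0.0174
gripper_force: 29.6
```

Collar underside is at about 0.2124, already below the hook top, with no contact. Continuing gently.

send_rows(deltas=[{"dx":0,"dy":0,"dz":-1,"rx":0,"ry":0,"rz":0},{"dx":0,"dy":0,"dz":-1,"rx":0,"ry":0,"rz":0}])

```text
clock: 11.77
tcp_pos: [0.454, 0.3042, 0.2055]
orientation: [3.115, -0.407, -0.0]
contact_force: [-0.2, -0.3, -1.2]
grip_width: 0.0174
gripper_force: 29.6
```

send_rows(deltas=[{"dx":0,"dy":0,"dz":-1,"rx":0,"ry":0,"rz":0},{"dx":0,"dy":0,"dz":-1,"rx":0,"ry":0,"rz":0}])

```text
clock: 11.93
tcp_pos: [0.454, 0.3043, 0.2044]
orientation: [3.115, -0.407, -0.0]
contact_force: [0.3, 0.2, -1.2]
grip_width: 0.0174
gripper_force: 29.6
```

send_rows(deltas=[{"dx":0,"dy":0,"dz":-0.7,"rx":0,"ry":0,"rz":0},{"dx":0,"dy":0,"dz":-0.7,"rx":0,"ry":0,"rz":0}])

```text
clock: 12.1
tcp_pos: [0.454, 0.3043, 0.2038]
orientation: [3.115, -0.407, -0.0]
contact_force: [-0.0, -0.5, -0.9]
grip_width: 0.0173
gripper_force: 29.6
```

send_rows(deltas=[{"dx":0,"dy":0,"dz":-0.7,"rx":0,"ry":0,"rz":0},{"dx":0,"dy":0,"dz":-0.7,"rx":0,"ry":0,"rz":0}])

```text
clock: 12.27
tcp_pos: [0.4541, 0.3044, 0.2035]
orientation: [-3.115, 0.407, -0.0]
contact_force: [0.8, -0.7, 1.3]
grip_width: 0.0172
gripper_force: 29.8
```

send_rows(deltas=[{"dx":0,"dy":0,"dz":-0.5,"rx":0,"ry":0,"rz":0},{"dx":0,"dy":0,"dz":-0.5,"rx":0,"ry":0,"rz":0}])

```text
clock: 12.43
tcp_pos: [0.4541, 0.3045, 0.2032]
orientation: [-3.115, 0.407, -0.001]
contact_force: [-1.5, -1.4, 5.2]
grip_width: 0.0175
gripper_force: 30.1
```

send_rows(deltas=[{"dx":0,"dy":0,"dz":-0.5,"rx":0,"ry":0,"rz":0},{"dx":0,"dy":0,"dz":-0.5,"rx":0,"ry":0,"rz":0}])

```text
clock: 12.6
tcp_pos: [0.4542, 0.3046, 0.2029]
orientation: [-3.115, 0.407, -0.001]
contact_force: [-2.0, -1.1, 7.2]
grip_width: 0.017
gripper_force: 30.3
```

Seat floor felt at 7 N, 5 mm below the hook's top, so the collar is in the recess. Ease slightly and let go.

send_rows(deltas=[{"dx":0,"dy":0,"dz":0.5,"rx":0,"ry":0,"rz":0},{"dx":0,"dy":0,"dz":0.5,"rx":0,"ry":0,"rz":0},{"dx":0,"dy":0,"dz":0.5,"rx":0,"ry":0,"rz":0}])

```text
clock: 12.85
tcp_pos: [0.4541, 0.3045, 0.2031]
orientation: [-3.115, 0.407, -0.001]
contact_force: [-1.5, -1.8, 4.4]
grip_width: 0.0172
gripper_force: 30.2
```

send_rows(deltas=[{"dx":0,"dy":0,"dz":0,"rx":0,"ry":0,"rz":0},{"dx":0,"dy":0,"dz":0,"rx":0,"ry":0,"rz":0},{"dx":0,"dy":0,"dz":0,"rx":0,"ry":0,"rz":0},{"dx":0,"dy":0,"dz":0,"rx":0,"ry":0,"rz":0},{"dx":0,"dy":0,"dz":0,"rx":0,"ry":0,"rz":0}], jaw=40)

```text
clock: 13.27
tcp_pos: [0.454, 0.3043, 0.2025]
orientation: [3.115, -0.407, -0.0]
contact_force: [-0.2, 0.1, 0.5]
grip_width: 0.0398
gripper_force: 0.0
```

```bash
python3 - <<'E'
from fit import *
f,p,o=fit();cv2.imwrite("pics/rel.png",f["frame"][100:420,160:480])
E
```

```text
tcp [0.454  0.3042 0.2025] w 0.0402 F [-0.1  1.3 -0.5] toolz [-0. -0. -1.] tooly [-0.257 -0.966  0.   ]
blue n 2425 world [0.4609 0.3022 0.2471] tool-frame [ 0.0072  0.0002 -0.0446]
tcp stand [0.0023 0.0016 0.2025]
hook x -0.05 yc 0.0016 width -0.045
hook x -0.04 yc 0.0019 width -0.0409
hook x -0.03 yc 0.0019 width -0.0307
hook x -0.02 yc 0.0017 width -0.0329
hook x -0.01 yc 0.0015 width -0.0426
hook x 0.0 yc 0.0017 width -0.0447
hook x 0.01 yc 0.002 width -0.04
hook x 0.02 yc 0.0019 width -0.0213
hook x 0.03 yc 0.0016 width -0.0117
widest [ 0.0053  0.0017 -0.0464]
blue z 0.22 7 yc w x [0.0018 0.0118 0.011 ]
blue z 0.23 12 yc w x [0.0015 0.0146 0.0106]
blue z 0.24 14 yc w x [0.0015 0.0154 0.0105]
blue z 0.25 15 yc w x [0.0015 0.0151 0.01  ]
blue z 0.26 17 yc w x [0.0014 0.0142 0.0087]
dark z [0.213  0.2148 0.2166 0.2174 0.2179] y [-0.0102  0.0131] x [-0.0015  0.0112  0.0155]
blue zmin [0.21806201 0.26583559]
```

View pics/rel.png

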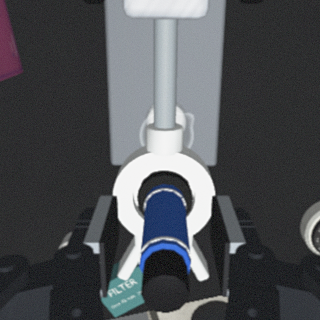

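The picture shows the black collar sunk in the white ring at (163,195) with the fingers clear on both sides. Its top is at 0.2168, about 8 mm above the floor. Retreating straight up.

send_rows(deltas=[{"dx":0,"dy":0,"dz":10,"rx":0,"ry":0,"rz":0},{"dx":0,"dy":0,"dz":25,"rx":0,"ry":0,"rz":0},{"dx":0,"dy":0,"dz":50,"rx":0,"ry":0,"rz":0},{"dx":0,"dy":0,"dz":80,"rx":0,"ry":0,"rz":0},{"dx":0,"dy":0,"dz":110,"rx":0,"ry":0,"rz":0}])

```text
clock: 13.73
tcp_pos: [0.4536, 0.3042, 0.3144]
orientation: [3.115, -0.406, -0.001]
contact_force: [0.9, 0.5, 1.3]
grip_width: 0.04
gripper_force: 0.0
```

send_rows(deltas=[{"dx":0,"dy":0,"dz":15,"rx":0,"ry":0,"rz":0},{"dx":0,"dy":0,"dz":15,"rx":0,"ry":0,"rz":0},{"dx":0,"dy":0,"dz":15,"rx":0,"ry":0,"rz":0},{"dx":0,"dy":0,"dz":15,"rx":0,"ry":0,"rz":0},{"dx":0,"dy":0,"dz":15,"rx":0,"ry":0,"rz":0}])

```text
clock: 14.15
tcp_pos: [0.4535, 0.3038, 0.3266]
orientation: [3.114, -0.407, -0.002]
contact_force: [-0.3, -0.6, -0.6]
grip_width: 0.0399
gripper_force: 0.0
```

```bash
python3 - <<'E'
from fit import *
g=r.grab_frame("scene");Q=st(pts(g));H=cv2.cvtColor(g["frame"],cv2.COLOR_BGR2HSV)
m=(H[...,0]>100)&(H[...,0]<130)&(H[...,1]>120)&(abs(Q[...,0])<.04)&(abs(Q[...,1])<.04)&(Q[...,2]>.19)
for z in(.215,.225,.235,.245,.255):
    q=m&(Q[...,2]>z)&(Q[...,2]<z+.01)
    if q.any(): print(z,q.sum(),Q[q].mean(0).round(4))
print(r.get_obs()["contact_force"],r.hand_in())
E
```

```text
0.215 32 [-0.0032  0.0018  0.2189]
0.225 35 [-0.0036  0.0008  0.2299]
0.235 41 [-0.0034  0.0018  0.2401]
0.245 42 [-0.0034  0.0012  0.25  ]
0.255 46 [-0.0031  0.0028  0.2606]
the job is handed in; nothing more can be done
[ 0.10609199  0.12002649 -0.76164324] None
```

The electrode hangs upright and released in the hook with its collar down in the seat. The job was handed in at about 14 s, but no verdict came back. The hardest contacts I read were 3.6 N on the slot's back wall and 7 N on the seat floor.

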